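Release the eccentric stop and slide the circuit board into the test connector

ROBOT

A 6-joint arm with a two-finger parallel gripper is mounted at the origin on the work surface. World frame = base frame: x ahead of the robot, y to its left, z up, the work surface at z = 0. Lengths are in m, angles in rad, forces in N, time in s.
With the tool pointing down it reaches from about 0.3 to 0.75 m from the base axis. Payload 8.5 kg.
Tool frame: the origin (TCP) lies on the centre line of the jaws, within the pads' length; the fingertips stand robot.nose_length ahead of it and the grasp point (between the pads) lies 5 mm behind it (robot.nose_length is the distance from the TCP to the fingertips, in m); z points along the fingers, y is the line along which they close (so a half turn about z gives the same grasp; the last joint's range is limited). The gripper opens to 85 mm and grips with 20 to 120 N. Pads are 22 mm wide; open, the fingers measure 114 mm over their backs; the gripper's body (76 mm by 85 mm) begins 54 mm behind the grasp point. The pads swing forward as they close: fully open they stand 13 mm farther back than shut.
Start: joints at [-1.436, 0.381, 1.297, -0, 1.464, -0.215], TCP at [0.188, -0.517, 0.245] pointing down, gripper open.
Joint ranges: [-3.11, 3.11], [-0.89, 2.33], [0.22, 2.48], [-1.42, 4.56], [0.17, 2.85], [-2.88, 2.88]. Speed limits (rad/s): [2.39, 2.39, 3.14, 3.14, 3.14, 3.14].

INTERFACE

Orientations are given as a 3x3 rotation matrix whose columns are the frame's x, y, z axes.
In Python, from bench import status, capture, camera_model, job_done, search_frame, masks_of, tip_of, robot gives the robot as it stands. The module is installed in compiled form; this text tells all that it offers.
- The arm moves only by the tool drive_tool, never from a script. Its argument "steps" is one flat list of numbers, 7 for each row, row after row: the shift along the tool's x, y, z in cm, then the turn, a rotation vector about the tool's x, y, z in rad, then the closure, from -1 (fully open) to 1 (shut). In form: [tx, ty, tz, rx, ry, rz, jaw, tx, ty, tz, rx, ry, rz, jaw, ...]. A call has exactly 10 rows; each row shifts and turns the commanded pose from where the row before left it, along the tool's axes as they then stand; what a row does not reach is not made up. A row lasts 1/10 s, in which the tool goes at most 50 mm and 8.59 degrees, less where a joint would pass 70% of its speed; a pose out of reach is approached as far as the arm can. A call is refused whole if a number of a shift passes 5 or a number of a turn 0.15, either way. A call with a gripper value outside its range is refused whole. The fingers move at their own pace and stop on an object; "newtons" is the grip in N (left out, the last holds). Time passes only in rows, so rows that do not move let the fingers close, or fill a call up. It gives the time, the measured TCP pose, the force, the opening and the grip force at its end, in the units of the state.
- status.observe(): the state, without advancing time (a new reading comes with each control period).
- capture(name): name is "scene" or "top" or "wrist"; returns (picture, depth): 400x640x3 uint8, red, green, blue; 400x640 float32, m along the optical axis (not along the pixel's ray), 0 where there is no reading.
- camera_model(name): a dict with "mtx" (3x3 intrinsics, pixels), "rvec" (rotation vector, rad) and "tvec" (3), from world to camera coordinates, as OpenCV has them. Camera axes: x right, y down, z forward; pixel columns grow to the right and rows downward; lengths in m; the calibration is good to about 2 mm. A picture is of the moment at which its call begins: read the wrist's pose just before it. camera_model takes no time and is no camera call; for the wrist camera it gives the pose at the moment of the call.
- job_done(): hands the job in; it is judged then, once.
Trained networks look in the newest picture that a camera, given by its name, has taken for a name from the list of things; names that differ only in an ending like _2 or _b are one class to them, and where a whole thing is asked for, a point or a joint stands for the part that bears it (a point fixed in the world has none). Each returns a list of dicts, best first, with "p" (0 to 1); they miss things now and then, are a little off and sometimes report something else, mostly with a low value. They report only what shows in the picture. A call takes as long as a camera call.
- search_frame(camera, query): "at" ([row, column] in pixels, amid what is visible of it).
- masks_of(camera, query): "pixels" (400x640 bool, what is visible of it) and "at" ([row, column] in pixels, amid what is visible of it).
- tip_of(camera, query): "at" ([row, column] in pixels: a listed point, or the origin of a listed thing).
The state is a dict: "clock": time; "qpos": joint angles; "qvel": joint speeds; "tau": joint torques, N m; "tool_pos": TCP position; "tool_rot": TCP orientation; "contact_force": force on the tool from outside, world axes, zero at the start; "torque": the same for the moment, N m; "gripper_width": finger opening in m; "grasp_force": force on a finger pad.
Only numpy, scipy, OpenCV 4.12 (cv2) and the standard library are available. Lean on these libraries where they do the work, as an engineer would, in place of code of your own. Each camera call takes 0.05 s, during which the arm holds its last target. There are 200 camera calls.

TASK

On the board test fixture, turn the eccentric cam by its lever, pushing with the fingertips, until its low point faces the slide's follower bar (lever pointing straight forward at the index pin); only then push the slide that carries the circuit board fully home against the connector block, and leave both so. Push only: do not grip the lever or the slide's push plate, and leave the loose things on the bench where they are.

Things in the scene. Friction and masses are not known exactly. Their poses are not given: they have to be found in the camera images.
- fixture: fixed dark grey base plate, 255 x 255 mm, 12 mm thick, lying on the bench (its top is 12 mm above the bench). Its origin is on the bench surface under the slide's centre line; its +x is the slide's forward direction, +y is left of it, z up; the plate spans x -125..130, y -180..75 mm. A black connector block (x 16..52, y -46..46, top 44 mm above the bench) stands in front of the slide.
- slide (a joint): travel of the slide along the fixture's +x in m: 0 = drawn fully back, 0.045 = fully home at its end stop, the board's edge at the connector block. About 3 N moves it and it stays where it is left. While the cam is high the follower bar strikes the cam 14 to 23 mm short of home; with the cam at its low point it goes home freely.
- follower (a point): middle of the front face of the slide's steel follower bar, 24 mm above the bench; the bar runs out to the slide's right (fixture y -40..-125 mm) and this face meets the cam. The slide is a grey carriage 66 x 90 mm, top 35 mm above the bench, with the green board on it (its parts up to 44 mm high) and an upright push plate across its rear end.
- push_face (a point): centre of the rear face of the slide's push plate, 52 mm above the bench. The plate is upright, 96 mm wide (fixture y), 12 mm thick, from 16 to 78 mm above the bench; its rear face looks along the fixture's -x, nothing stands behind it. Moves with the slide; when home it is at fixture x -67 mm.
- cam (a joint): angle of the cam in rad, positive counter-clockwise seen from above. 0 = lever (and high lobe) pointing along the fixture's -x, at the follower bar: cam high. +3.14 or -3.14 = lever along the fixture's +x, at the index pin: low point faces the follower bar. It can be turned either way, has stops only at +3.6 and -3.6, needs about 0.3 N m (6 N at 50 mm) and stays where it is left.
- cam_axis (a point): point on the cam's vertical axis at the lever's mid height, 70 mm above the bench, at fixture x 30, y -100 mm. The cam is a steel disc of 60 mm diameter, 15 to 31 mm high, set 12 mm off the axis towards the lever, so it reaches 42 mm from the axis on the lever side and 18 mm on the opposite side.
- lever_end (a point): point 72 mm out from the cam axis in the lever's middle plane, 70 mm above the bench. The lever is a black upright fin above the disc, from 20 mm behind the axis to 74 mm out, 16 mm thick, from 50 to 91 mm above the bench; it can be pushed on either broad side. It passes over the connector block and the slide's board; everything it sweeps over is under 49 mm high.
- index_pin (a point): top of a fixed steel pin, 8 mm diameter, 48 mm above the bench, 90 mm straight forward (fixture +x) of the cam axis: it marks where the lever points at the low point.
- capacitor: loose black capacitor can, 18 mm diameter, 30 mm tall, on the base plate in front of the connector block; leave alone (origin: underside)
- vial: loose small jar, 24 mm diameter, 45 mm tall, on the base plate's rear right corner; leave alone (origin: underside)
- spool: loose metal spool, 54 mm diameter, 40 mm tall, on the bench left of the fixture; leave alone (origin: underside)
- flux: loose white bottle, 36 mm diameter, 85 mm tall, on the bench left of the fixture; leave alone (origin: underside)
- driver: loose screwdriver, 170 mm long, lying right of the fixture; leave alone
- tray: loose grey parts tray, 100 x 70 x 30 mm, right of the fixture; leave alone (origin: underside)
- tape: loose roll of tape, 70 mm diameter, 19 mm tall, beyond the fixture; leave alone (origin: underside)

How it is judged:
On the way, in this order (a step that is already met when the one before it is completed fails the run):
1. the cam is at its low point (within 0.25 rad) while the slide is still back ((value of joint cam between 2.89 and 3.39 rad or value of joint cam between -3.39 and -2.89 rad) and value of joint slide below 0.018 m), for 0.2 s.
2. the slide is pushed fully home with the cam still low ((value of joint cam between 2.89 and 3.39 rad or value of joint cam between -3.39 and -2.89 rad) and value of joint slide above 0.0425 m), for 0.2 s.
At the end, for the whole second after the job is handed in: The cam is within 0.25 rad of its low point (lever straight forward), the slide is within 2.5 mm of its home stop, and both are at rest (all of step 2 and velocity of joint slide between -0.005 and 0.005 m/s and velocity of joint cam between -0.05 and 0.05 rad/s); the robot touches nothing.
It fails at once if the slide is pushed forward (more than 8 mm) while the cam is not at its low point (distance of push_face from where it was at the start of the episode above 0.008 m and not (value of joint cam between 2.89 and 3.39 rad or value of joint cam between -3.39 and -2.89 rad)).
It fails at once if the lever is gripped between the fingers (both broad sides touched at once) (contact force between the fingers and cam_c3 above 1 N and contact force between the fingers and cam_c4 above 1 N).
It fails at once if the push plate is gripped between the fingers (both faces touched at once) (contact force between the fingers and slide_c3 above 1 N and contact force between the fingers and slide_c4 above 1 N).
It fails at once if a loose bystander is moved or lifted by more than 25 mm (distance of any of capacitor, vial, spool, flux, driver, tray, tape from where it was at the start of the episode above 0.025 m).
It also fails if it takes over 51 s, if anything falls off the work surface, if the arm or the gripper's body presses on something with over 40 N, if the wrist force passes 120 N, or if a joint passes its speed limit or range.

## Working session

There is one attempt and no reset: what is moved stays moved. The work goes in short steps, Python scripts to look and compute and a tool call to move; the robot and the scene stay as the last step left them, time stands still between calls to the robot, and variables do not carry over. Pictures are saved under pics/ and viewed, at most 10 in all, crops included, and the job is handed in when it is done.

Besides the shell and the picture viewer there is one more tool, called after "Emit:" as name(argument=value, ...) on one line, values as JSON. drive_tool: Moves the arm, as the interface text tells. Its arguments: {"type":"object","properties":{"steps":{"type":"array","items":{"type":"number"}},"newtons":{"type":"number"}},"required":["steps"]}

```bash
mkdir -p pics; cat > h.py <<'E'
import numpy as np, cv2
from bench import *
def save(n,img): cv2.imwrite('pics/'+n,img[:,:,::-1])
def ray(cam,at,z=None,depth=None):
    m=camera_model(cam);K=np.array(m['mtx']);R=cv2.Rodrigues(np.array(m['rvec'],float))[0];t=np.array(m['tvec'],float).ravel()
    d=np.linalg.inv(K)@[at[1],at[0],1]
    c=-R.T@t; w=R.T@d
    s=(z-c[2])/w[2] if z is not None else depth
    return c+s*w
def proj(cam,P):
    m=camera_model(cam);return cv2.projectPoints(np.array(P,float).reshape(-1,3),np.array(m['rvec'],float),np.array(m['tvec'],float),np.array(m['mtx'],float),None)[0].reshape(-1,2)
E
python3 - <<'E'
from h import *
H=dict(follower=.024,push_face=.052,cam_axis=.07,lever_end=.07,index_pin=.048,capacitor=.012,vial=.012,spool=0,flux=0,tray=0,tape=0,driver=.01)
print(robot.nose_length)
for c in ('top','scene'):
    p,d=capture(c); save(c+'0.png',p)
    for q,z in H.items():
        r=tip_of(c,q)[:2]
        print(c,q,[(round(x['p'],2),np.round(x['at']).tolist(),ray(c,x['at'],z).round(3).tolist()) for x in r])
s=status.observe();print(s['clock'],s['tool_pos'],s['tool_rot'],s['gripper_width'])
E
```

```text
0.014
top follower [(0.7, [226.0, 371.0], [0.531, -0.111, 0.024])]
top push_face [(0.9, [259.0, 331.0], [0.459, -0.021, 0.052]), (0.17, [239.0, 434.0], [0.499, -0.241, 0.052])]
top cam_axis []
top lever_end [(0.62, [207.0, 407.0], [0.564, -0.183, 0.07])]
top index_pin [(0.87, [151.0, 373.0], [0.696, -0.118, 0.048])]
top capacitor [(0.53, [167.0, 312.0], [0.671, 0.02, 0.012])]
top vial [(0.66, [254.0, 395.0], [0.47, -0.162, 0.012])]
top spool [(0.82, [196.0, 256.0], [0.605, 0.148, 0.0])]
top flux [(0.8, [246.0, 264.0], [0.492, 0.128, 0.0]), (0.38, [207.0, 407.0], [0.577, -0.195, 0.0])]
top tray [(0.71, [160.0, 439.0], [0.686, -0.275, -0.0])]
top tape [(0.85, [132.0, 325.0], [0.757, -0.011, -0.0]), (0.44, [256.0, 394.0], [0.467, -0.162, 0.0])]
top driver [(0.88, [239.0, 435.0], [0.503, -0.252, 0.01])]
scene follower [(0.6, [195.0, 311.0], [0.53, -0.127, 0.024])]
scene push_face [(0.83, [196.0, 366.0], [0.454, -0.022, 0.052])]
scene cam_axis [(0.7, [187.0, 285.0], [0.593, -0.125, 0.07]), (0.54, [262.0, 401.0], [0.546, 0.188, 0.07])]
scene lever_end [(0.7, [236.0, 323.0], [0.616, 0.059, 0.07]), (0.64, [170.0, 280.0], [0.569, -0.193, 0.07])]
scene index_pin [(0.65, [209.0, 246.0], [0.685, -0.125, 0.048])]
scene capacitor [(0.67, [256.0, 289.0], [0.663, 0.013, 0.012]), (0.66, [269.0, 234.0], [0.764, -0.011, 0.012])]
scene vial [(0.68, [184.0, 324.0], [0.468, -0.167, 0.012])]
scene spool [(0.8, [291.0, 353.0], [0.609, 0.144, 0.0])]
scene flux []
scene tray [(0.6, [198.0, 220.0], [0.694, -0.269, 0.0])]
scene tape []
scene driver []
1.3 [ 0.18847595 -0.51668844  0.24533332] [[ 9.39430795e-01  3.42738647e-01  1.90641855e-05]
 [ 3.42738648e-01 -9.39430795e-01 -7.24891269e-06]
 [ 1.54250004e-05  1.33438850e-05 -1.00000000e+00]] 0.08552319358729829
```

```bash
python3 - <<'E'
import cv2
a=cv2.imread('pics/top0.png')[110:290,230:480];cv2.imwrite('pics/topc.png',cv2.resize(a,None,fx=3.2,fy=3.2,interpolation=cv2.INTER_CUBIC))
a=cv2.imread('pics/scene0.png')[130:320,190:430];cv2.imwrite('pics/scenec.png',cv2.resize(a,None,fx=3.1,fy=3.1,interpolation=cv2.INTER_CUBIC))
E
```

```text
(no output)
```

View pics/topc.png

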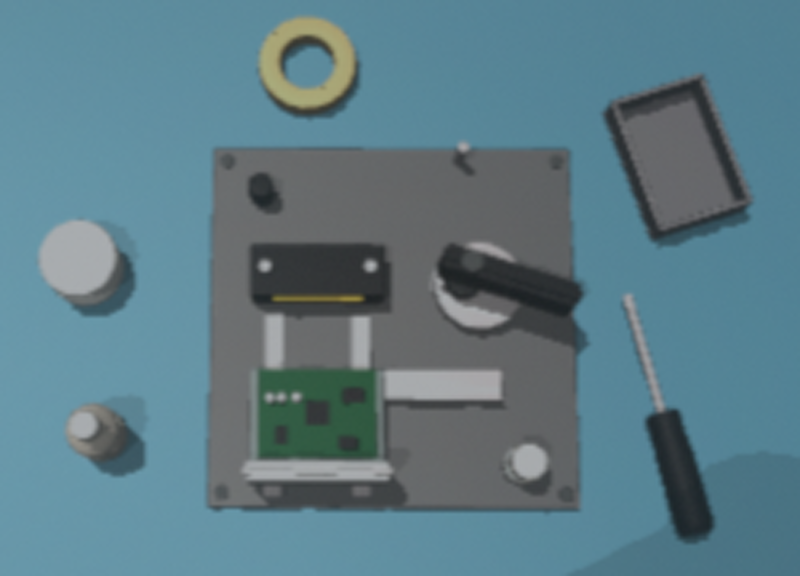

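View pics/scenec.png

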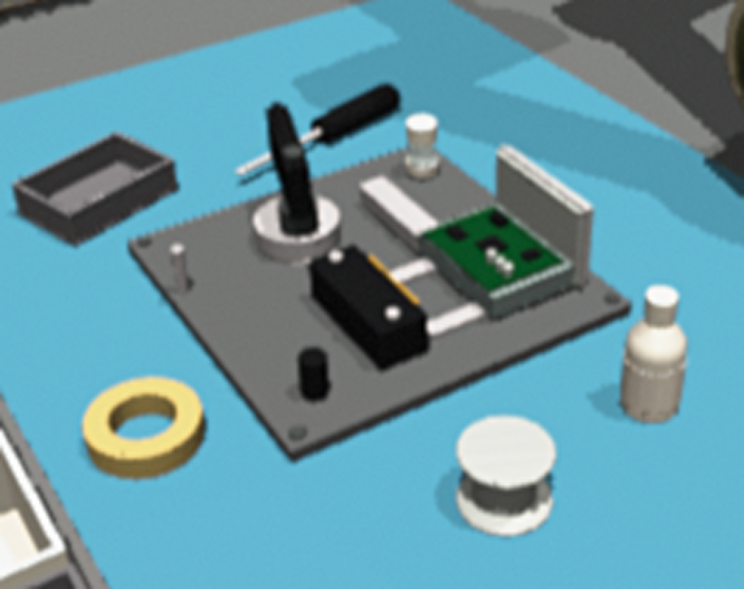

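The top view is clear. Up in the picture is fixture +x, and the lever points right and slightly to the rear, so the cam is at about +1.3 rad. The shortest way is counter-clockwise, pushing on the lever's rear/right side. Next I'll fit the fixture pose from the plate corners.

```bash
python3 - <<'E'
from h import *
f=lambda u,v:[v/3.2+110,u/3.2+230]
C=[((213,150),(.130,.075)),((569,150),(.130,-.180)),((580,508),(-.125,-.180)),((207,508),(-.125,.075))]
W=np.array([ray('top',f(*c),.012)[:2] for c,_ in C]);L=np.array([l for _,l in C])
W=np.vstack([W,ray('top',[151,373],.048)[:2],]);L=np.vstack([L,[.12,-.1]])
print(W.round(3))
lc,wc=L.mean(0),W.mean(0);A=L-lc;B=W-wc
th=np.arctan2((A[:,0]*B[:,1]-A[:,1]*B[:,0]).sum(),(A*B).sum());R=np.array([[np.cos(th),-np.sin(th)],[np.sin(th),np.cos(th)]])
o=wc-R@lc;print('yaw',th,'o',o,'res',(W-(L@R.T+o)).round(4).tolist())
fx=lambda x,y:(R@[x,y]+o).round(4)
ax=fx(.03,-.1);print('axis',ax,'pin',fx(.12,-.1),'pushface home',fx(-.067,0),'back',fx(-.112,0))
for u,v in((582,290),(570,314)):
  e=ray('top',f(u,v),.091)[:2];l=R.T@(e-o);print('lever end corner fix',l)
# depth-based lever points
p,d=capture('top')
m=camera_model('top');vv,uu=np.mgrid[0:400,0:640]
P=np.array([ray('top',[v,u],depth=d[v,u]) for v in range(170,225) for u in range(350,430) if d[v,u]>0])
S=P[(P[:,2]>.08)&(P[:,2]<.1)];S2=(S[:,:2]-o)@R
print(len(S),'z',S[:,2].mean(),'ctr fix',S2.mean(0)); vx,vy,x0,y0=cv2.fitLine(S2.astype(np.float32),cv2.DIST_L2,0,.01,.01).ravel();print(vx,vy)
s=S2-[.03,-.1];t=s@np.array([vx,vy]);n=s@np.array([-vy,vx]);print('along',t.min(),t.max(),'perp',n.min(),n.max())
r=masks_of('top','push_face');mm=r[0]['pixels'];Q=np.array([ray('top',[v,u],depth=d[v,u]) for v,u in zip(*np.where(mm))])
Q=Q[(Q[:,2]>.07)];q=(Q[:,:2]-o)@R;print('plate top fix',q.min(0),q.max(0),q.mean(0),Q[:,2].mean())
E
```

```text
[[ 0.694  0.054]
 [ 0.692 -0.2  ]
 [ 0.439 -0.197]
 [ 0.441  0.057]
 [ 0.695 -0.117]]
yaw -0.003986215679723513 o [ 0.56640227 -0.01836955] res [[-0.0028, -0.0016], [-0.0036, -0.0012], [-0.0019, 0.0009], [-0.001, -0.0001], [0.0093, 0.002]]
axis [ 0.596  -0.1185] pin [ 0.686  -0.1188] pushface home [ 0.4994 -0.0181] back [ 0.4544 -0.0179]
lever end corner fix [ 0.00895431 -0.17083881]
lever end corner fix [-0.00669784 -0.16252145]Traceback (most recent call last):
  File "<stdin>", line 17, in <module>
  File "h.py", line 5, in ray
    m=camera_model(cam);K=np.array(m['mtx']);R=cv2.Rodrigues(np.array(m['rvec'],float))[0];t=np.array(m['tvec'],float).ravel()
ValueError: time passes only in moves, steps and waits
```

```bash
python3 - <<'E'
from h import *
p,d=capture('top')
m=camera_model('top');K=np.array(m['mtx']);Rc=cv2.Rodrigues(np.array(m['rvec'],float))[0];t=np.array(m['tvec'],float).ravel()
v,u=np.mgrid[0:400,0:640];P=((np.linalg.inv(K)@np.stack([u.ravel()*d.ravel(),v.ravel()*d.ravel(),d.ravel()])).T-t)@Rc
th=-.01;R=np.array([[np.cos(th),-np.sin(th)],[np.sin(th),np.cos(th)]]);o=np.array([.5645,-.019])
F=np.c_[(P[:,:2]-o)@R,P[:,2]]
def box(x0,x1,y0,y1,z0,z1): 
    k=(F[:,0]>x0)&(F[:,0]<x1)&(F[:,1]>y0)&(F[:,1]<y1)&(F[:,2]>z0)&(F[:,2]<z1);return F[k]
pr=lambda n,q:print(n,len(q),q.min(0).round(4),q.max(0).round(4),q.mean(0).round(4))
S=box(-.06,.1,-.2,-.05,.08,.1);pr('lever',S)
vx,vy,x0,y0=cv2.fitLine(S[:,:2].astype(np.float32),cv2.DIST_L2,0,.01,.01).ravel();print(vx,vy,x0,y0)
s=S[:,:2]-[.03,-.1];a=s@[vx,vy];n=s@[-vy,vx];print('along',a.min(),a.max(),'perp',n.min(),n.max())
pr('plate',box(-.14,-.05,-.07,.07,.07,.09)); pr('block',box(0,.07,-.07,.07,.04,.05)); pr('pin',box(.1,.14,-.12,-.08,.03,.06))
pr('base',box(-.2,.2,-.25,.15,.009,.016)); pr('vial',box(-.12,-.04,-.19,-.1,.035,.07))
E
```

```text
lever 374 [ 0.0024 -0.1681  0.0802] [ 0.0431 -0.0784  0.0961] [ 0.0222 -0.1232  0.0891]
0.3019556 0.953322 0.022209782 -0.12317386
along -0.07140526132531433 0.022050841045504522 perp -0.009262513406245239 0.008197707149659202
plate 283 [-0.1088 -0.045   0.0701] [-0.0966  0.0493  0.082 ] [-0.1023  0.0011  0.0767]
block 697 [ 0.0149 -0.0433  0.0401] [0.0536 0.0463 0.0499] [0.0335 0.0016 0.0442]
pin 17 [ 0.1173 -0.1009  0.0337] [ 0.1245 -0.0942  0.0503] [ 0.1198 -0.0978  0.0447]
base 8628 [-0.1414 -0.2491  0.009 ] [0.1997 0.1426 0.016 ] [ 0.0092 -0.0589  0.0122]
vial 107 [-0.1058 -0.1485  0.0422] [-0.0846 -0.1255  0.0607] [-0.0953 -0.1363  0.0563]
```

Emit:
drive_tool(steps=[3.8,-1.78,0,0,0,0,1,3.8,-1.78,0,0,0,0,1,3.8,-1.78,0,0,0,0,1,3.8,-1.78,0,0,0,0,1,3.8,-1.78,0,0,0,0,1,3.8,-1.78,0,0,0,0,1,3.8,-1.78,0,0,0,0,1,3.8,-1.78,0,0,0,0,1,3.8,-1.78,0,0,0,0,1,3.8,-1.78,0,0,0,0,1], newtons=20)

```text
clock: 2.4
tool_pos: [0.4855, -0.2178, 0.2455]
tool_rot: [[0.939, 0.343, 0.0], [0.343, -0.939, -0.0], [0.0, 0.0, -1.0]]
contact_force: [0.9, -1.2, 0.0]
gripper_width: 0.0002
grasp_force: 0.0
```

Emit:
drive_tool(steps=[0,0,1.5,0,0,0.111,1,0,0,1.5,0,0,0.111,1,0,0,1.5,0,0,0.111,1,0,0,1.5,0,0,0.111,1,0,0,1.5,0,0,0.111,1,0,0,1.5,0,0,0.111,1,1.0,-2.0,0.5,0,0,0,1,1.0,-2.0,0.5,0,0,0,1,1.0,-2.0,0.5,0,0,0,1,0.8,-1.4,0.5,0,0,0,1])

```text
clock: 3.4
tool_pos: [0.5444, -0.1598, 0.1351]
tool_rot: [[0.951, -0.31, 0.0], [-0.31, -0.951, 0.0], [0.0, -0.0, -1.0]]
contact_force: [-0.5, -0.3, -0.2]
gripper_width: -0.0001
grasp_force: 0.0
```

```bash
python3 - <<'E'
from h import *
p,d=capture('scene');save('s1.png',cv2.resize(p[110:300,190:430],None,fx=3.1,fy=3.1,interpolation=cv2.INTER_CUBIC))
s=status.observe();print(s['clock'],s['tool_pos'],s['tool_rot'],s['contact_force'],s['qpos'])
E
```

```text
3.45 [ 0.54525546 -0.15851145  0.13426523] [[ 9.50932659e-01 -3.09397879e-01 -1.76271319e-04]
 [-3.09397577e-01 -9.50932281e-01  9.67605988e-04]
 [-4.66997329e-04 -8.65590216e-04 -9.99999516e-01]] [-1.43392534  2.10538482 -0.70703228] [-4.91684605e-01  5.13386057e-01  1.41816480e+00  8.22530600e-04
  1.21065412e+00  1.39338132e+00]
```

View pics/s1.png

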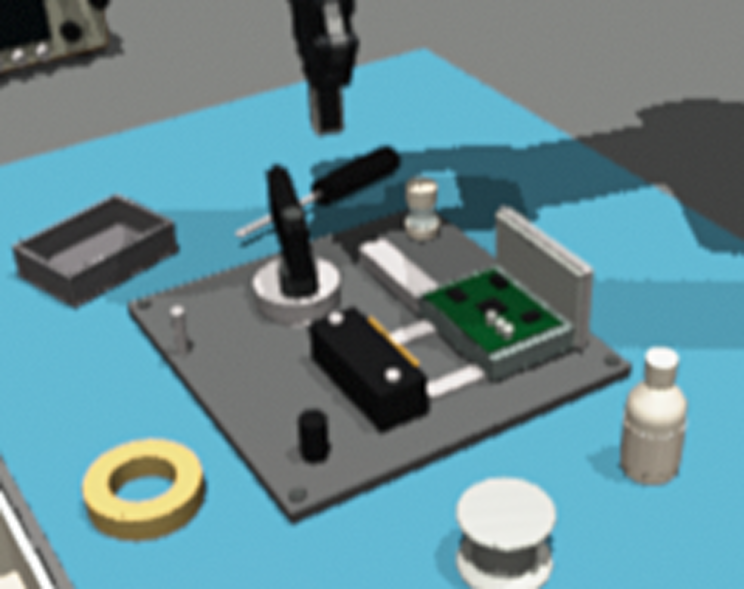

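The shut gripper hangs behind the lever at pixel (325,120), clear of everything. I'll lower it and close the gap.

Emit:
drive_tool(steps=[0,0,1.5,0,0,0,1,0,0,1.5,0,0,0,1,0,0,1.5,0,0,0,1,0,0,1.3,0,0,0,1,0,0,0.4,0,0,0,1,0.4,0,0,0,0,0,1,0.4,0,0,0,0,0,1,0.3,0,0,0,0,0,1,0.3,0,0,0,0,0,1,0,0,0,0,0,0,1])

```text
clock: 4.45
tool_pos: [0.5574, -0.1653, 0.0736]
tool_rot: [[0.95, -0.311, 0.001], [-0.311, -0.95, -0.0], [0.001, 0.0, -1.0]]
contact_force: [0.3, 0.1, -0.6]
gripper_width: -0.0001
grasp_force: 0.0
```

Emit:
drive_tool(steps=[0.45,0.13,0,0,0,-0.08,1,0.45,0.13,0,0,0,-0.08,1,0.45,0.13,0,0,0,-0.08,1,0.45,0.13,0,0,0,-0.08,1,0.45,0.13,0,0,0,-0.08,1,0.45,0.13,0,0,0,-0.08,1,0.45,0.13,0,0,0,-0.08,1,0.45,0.13,0,0,0,-0.08,1,0.45,0.13,0,0,0,-0.08,1,0.45,0.13,0,0,0,-0.08,1])

```text
clock: 5.45
tool_pos: [0.6008, -0.1772, 0.0735]
tool_rot: [[0.884, 0.468, -0.001], [0.468, -0.884, -0.002], [-0.002, 0.001, -1.0]]
contact_force: [-3.9, -6.8, 1.2]
gripper_width: -0.0001
grasp_force: 3.0
```

Emit:
drive_tool(steps=[0.45,0.13,0,0,0,-0.08,1,0.45,0.13,0,0,0,-0.08,1,0.45,0.13,0,0,0,-0.08,1,0.45,0.13,0,0,0,-0.08,1,0.45,0.13,0,0,0,-0.08,1,0.45,0.13,0,0,0,-0.08,1,0.45,0.13,0,0,0,-0.08,1,0.45,0.13,0,0,0,-0.08,1,0.45,0.13,0,0,0,-0.08,1,0.45,0.13,0,0,0,-0.08,1])

```text
clock: 6.45
tool_pos: [0.6407, -0.1533, 0.0739]
tool_rot: [[0.281, 0.96, 0.003], [0.96, -0.281, -0.003], [-0.003, 0.004, -1.0]]
contact_force: [2.3, -7.7, -0.8]
gripper_width: -0.0002
grasp_force: 3.1
```

```bash
cat > cam.py <<'E'
from h import *
p,d=capture('top')
m=camera_model('top');K=np.array(m['mtx']);Rc=cv2.Rodrigues(np.array(m['rvec'],float))[0];t=np.array(m['tvec'],float).ravel()
v,u=np.mgrid[0:400,0:640];P=((np.linalg.inv(K)@np.stack([u.ravel()*d.ravel(),v.ravel()*d.ravel(),d.ravel()])).T-t)@Rc
th=-.01;R=np.array([[np.cos(th),-np.sin(th)],[np.sin(th),np.cos(th)]]);o=np.array([.5645,-.019])
F=np.c_[(P[:,:2]-o)@R,P[:,2]]
def box(x0,x1,y0,y1,z0,z1): 
    k=(F[:,0]>x0)&(F[:,0]<x1)&(F[:,1]>y0)&(F[:,1]<y1)&(F[:,2]>z0)&(F[:,2]<z1);return F[k]
pr=lambda n,q:print(n,len(q),q.min(0).round(4) if len(q) else '',q.max(0).round(4) if len(q) else '')
S=box(-.06,.13,-.2,-.02,.083,.097);pr('lever',S)
if len(S)>9:
    vx,vy,x0,y0=cv2.fitLine(S[:,:2].astype(np.float32),cv2.DIST_HUBER,0,.01,.01).ravel();print(vx,vy,x0,y0)
pr('plate',box(-.14,-.03,-.07,.07,.07,.09))
save(f'top_{status.observe()["clock"]:.2f}.png',cv2.resize(p[110:290,230:480],None,fx=3.2,fy=3.2,interpolation=cv2.INTER_CUBIC))
s=status.observe();print(s['clock'],s['tool_pos'],s['contact_force'])
E
python3 cam.py; ls pics
```

```text
lever 0  
plate 0  
6.5 [ 0.64101356 -0.15258885  0.07391068] [ 2.5422626  -5.81739549 -0.34044246]
s1.png
scene0.png
scenec.png
top0.png
top_6.50.png
topc.png
```

Emit:
drive_tool(steps=[0.23,0.07,0,0,0,-0.04,1,0.23,0.07,0,0,0,-0.04,1,0.23,0.07,0,0,0,-0.04,1,0.23,0.07,0,0,0,-0.04,1,0.23,0.07,0,0,0,-0.04,1,0.23,0.07,0,0,0,-0.04,1,0.23,0.07,0,0,0,-0.04,1,0,0,0,0,0,0,1,0,0,0,0,0,0,1,0,0,0,0,0,0,1])

```text
clock: 7.5
tool_pos: [0.6482, -0.1377, 0.0739]
tool_rot: [[0.007, 1.0, 0.003], [1.0, -0.007, -0.002], [-0.002, 0.003, -1.0]]
contact_force: [2.8, -5.4, 0.2]
gripper_width: -0.0003
grasp_force: 2.4
```

Emit:
drive_tool(steps=[-1,0,0,0,0,0,1,-1,0,0,0,0,0,1,0,0,-4,0,0,0,1,0,0,-4,0,0,0,1,0,0,-4,0,0,0,1,0,-4,0,0,0,0,1,2,-4,0,0,0,0,1,3,-4,0,0,0,0,1,3,-4,0,0,0,0,1,3,-4,0,0,0,0,1])

```text
clock: 8.5
tool_pos: [0.446, -0.0446, 0.1933]
tool_rot: [[0.008, 1.0, -0.0], [1.0, -0.008, 0.0], [0.0, -0.0, -1.0]]
contact_force: [0.5, -0.1, 0.4]
gripper_width: -0.0001
grasp_force: 0.0
```

Emit:
drive_tool(steps=[1.5,-2,0,0,0,0,1,1.5,-2,0,0,0,0,1,0,0,0,0,0,0,1,0,0,0,0,0,0,1,0,0,0,0,0,0,1,0,0,0,0,0,0,1,0,0,0,0,0,0,1,0,0,0,0,0,0,1,0,0,0,0,0,0,1,0,0,0,0,0,0,1])

```text
clock: 9.5
tool_pos: [0.4082, -0.0148, 0.1933]
tool_rot: [[0.007, 1.0, -0.0], [1.0, -0.007, 0.0], [0.0, -0.0, -1.0]]
contact_force: [-0.8, 0.1, 0.7]
gripper_width: 0.0002
grasp_force: 0.0
```

```bash
python3 cam.py; ls pics
```

```text
lever 342 [ 0.0111 -0.1059  0.0831] [ 0.1056 -0.0896  0.0955]
0.9999647 0.008401095 0.057258364 -0.0976353
plate 0  
9.55 [ 0.40818767 -0.01479563  0.19332261] [ 0.07177363 -0.30436753  0.51358991]
s1.png
scene0.png
scenec.png
top0.png
top_6.50.png
top_9.55.png
topc.png
```

The lever is straight forward, to within 0.01 rad. Now I'll descend behind the push plate and approach it.

Emit:
drive_tool(steps=[0,0,3,0,0,0,1,0,0,3,0,0,0,1,0,0,3,0,0,0,1,0,0,2.5,0,0,0,1,-0.3,0,1.5,0,0,0,1,0,0,0.3,0,0,0,1,0,0.6,0,0,0,0,1,0,0.6,0,0,0,0,1,0,0.6,0,0,0,0,1,0,0.4,0,0,0,0,1])

```text
clock: 10.55
tool_pos: [0.4312, -0.018, 0.0609]
tool_rot: [[0.007, 1.0, 0.002], [1.0, -0.007, -0.001], [-0.001, 0.002, -1.0]]
contact_force: [0.0, 0.4, 0.0]
gripper_width: -0.0005
grasp_force: 0.0
```

Emit:
drive_tool(steps=[0,0.5,0,0,0,0,1,0,0.5,0,0,0,0,1,0,0.5,0,0,0,0,1,0,0.5,0,0,0,0,1,0,0.5,0,0,0,0,1,0,0.2,0,0,0,0,1,0,0.2,0,0,0,0,1,0,0.2,0,0,0,0,1,0,0.2,0,0,0,0,1,0,0.2,0,0,0,0,1])

```text
clock: 11.55
tool_pos: [0.4652, -0.0182, 0.0603]
tool_rot: [[0.007, 1.0, -0.0], [1.0, -0.007, 0.0], [0.0, -0.0, -1.0]]
contact_force: [-2.8, -1.2, 2.1]
gripper_width: 0.0
grasp_force: 1.6
```

Emit:
drive_tool(steps=[0,0.3,0,0,0,0,1,0,0.3,0,0,0,0,1,0,0.3,0,0,0,0,1,0,0.3,0,0,0,0,1,0,0.2,0,0,0,0,1,0,0.1,0,0,0,0,1,0,0.1,0,0,0,0,1,0,0.1,0,0,0,0,1,0,0.1,0,0,0,0,1,0,0,0,0,0,0,1])

```text
clock: 12.55
tool_pos: [0.4833, -0.0183, 0.0603]
tool_rot: [[0.007, 1.0, 0.0], [1.0, -0.007, -0.0], [-0.0, 0.0, -1.0]]
contact_force: [-1.4, -1.5, 0.2]
gripper_width: -0.0
grasp_force: 1.1
```

Emit:
drive_tool(steps=[0,0.1,0,0,0,0,1,0,0.1,0,0,0,0,1,0,0.1,0,0,0,0,1,0,0.1,0,0,0,0,1,0,0.1,0,0,0,0,1,0,0.1,0,0,0,0,1,0,0.0,0,0,0,0,1,0,0.0,0,0,0,0,1,0,0,0,0,0,0,1,0,0,0,0,0,0,1])

```text
clock: 13.55
tool_pos: [0.4865, -0.0183, 0.0603]
tool_rot: [[0.007, 1.0, -0.006], [1.0, -0.007, 0.0], [0.0, -0.006, -1.0]]
contact_force: [-17.1, -5.0, 11.4]
gripper_width: 0.0001
grasp_force: 8.1
```

The tool stopped against a hard stop at 17 N, so the slide is home. I'll back off and verify.

Emit:
drive_tool(steps=[0,-1,0,0,0,0,1,0,-2,0,0,0,0,1,0,-2,0,0,0,0,1,0,-2,0,0,0,0,1,0,0,-3,0,0,0,1,0,0,-4,0,0,0,1,0,0,-4,0,0,0,1,-4,0,0,0,0,0,1,-4,0,0,0,0,0,1,-4,0,0,0,0,0,1])

```text
clock: 14.55
tool_pos: [0.4187, -0.1392, 0.1709]
tool_rot: [[0.006, 1.0, 0.003], [1.0, -0.006, -0.001], [-0.001, 0.003, -1.0]]
contact_force: [0.3, 0.4, -0.3]
gripper_width: 0.0001
grasp_force: 0.0
```

Emit:
drive_tool(steps=[-4,-1,-2,0,0,0,1,-4,0,0,0,0,0,1,-4,0,0,0,0,0,1,-4,0,0,0,0,0,1,-4,0,0,0,0,0,1,0,0,0,0,0,0,1,0,0,0,0,0,0,1,0,0,0,0,0,0,1,0,0,0,0,0,0,1,0,0,0,0,0,0,1])

```text
clock: 15.55
tool_pos: [0.4071, -0.337, 0.1906]
tool_rot: [[0.006, 1.0, 0.0], [1.0, -0.006, -0.0], [-0.0, 0.0, -1.0]]
contact_force: [0.7, 1.3, -1.3]
gripper_width: -0.0
grasp_force: 0.0
```

```bash
python3 cam.py; mv pics/top_1[0-9]*.png pics/final.png
```

```text
lever 339 [ 0.0109 -0.1064  0.0841] [ 0.1056 -0.0894  0.0955]
0.9999692 0.007852259 0.057217576 -0.09768893
plate 288 [-0.0658 -0.0451  0.07  ] [-0.0534  0.0498  0.0816]
15.6 [ 0.40710591 -0.33715081  0.1905495 ] [-0.12024538  1.09457159  0.8237724 ]
```

View pics/final.png

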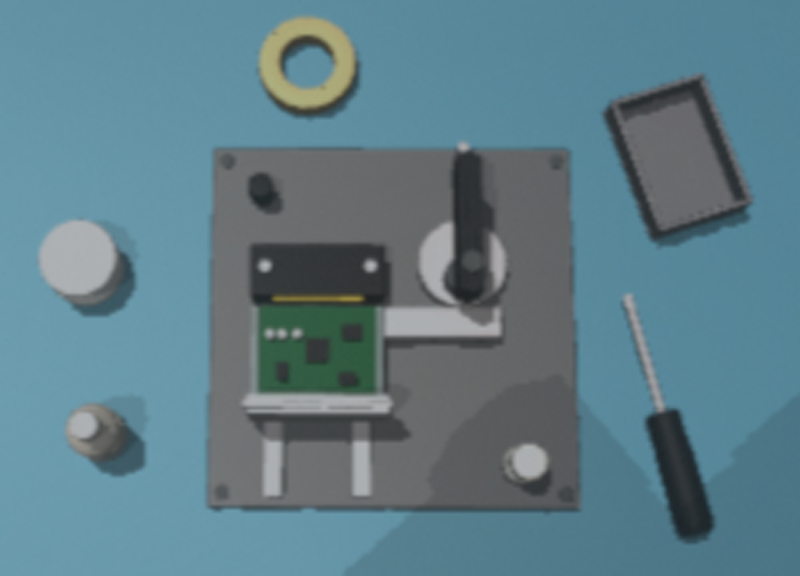

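The picture shows the lever straight at the pin (465,150) and the board against the connector block (318,302). The push plate has moved 43 mm, which puts it at its home position, and the bystanders have not moved.

```bash
python3 -c "from bench import *; print(job_done())"
```

```text
the job is handed in; nothing more can be done
None
```

I turned the cam to its low point (lever within about 0.01 rad of straight forward), then pushed the slide home against its stop; the last picture shows both in place and no loose items moved, and the job is handed in, though the hand-in call reported no verdict.

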